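Hang the icon panel on the two-pin inspection stand

ROBOT

A 6-joint arm with a two-finger parallel gripper is mounted at the origin on the work surface. World frame = base frame: x ahead of the robot, y to its left, z up, the work surface at z = 0. Lengths are in m, angles in rad, forces in N, time in s.
With the tool pointing down it reaches from about 0.25 to 0.725 m from the base axis. Payload 9.7 kg.
Tool frame: the origin (TCP) lies midway between the tips of the shut fingers; the grasp point (between the pads) lies 19 mm behind it (bot.grip_depth is the distance from the TCP to the grasp point, in m); z points along the fingers, y is the line along which they close (so a half turn about z gives the same grasp; the last joint's range is limited). The gripper opens to 85 mm and grips with 20 to 120 N. Pads are 22 mm wide; open, the fingers measure 114 mm over their backs; the gripper's body (76 mm by 85 mm) begins 54 mm behind the grasp point. The pads swing forward as they close: fully open they stand 13 mm farther back than shut.
Start: joints at [-1.271, 0.087, 0.176, 1.66, 0, 1.571], TCP at [0.162, -0.525, 0.231] pointing down, gripper open.
Joint ranges: [-3.13, 3.13], [-0.85, 1.81], [-1.15, 1.24], [-2.2, 2.28], [-1.44, 1.52], [-3.14, 3.14]. Speed limits (rad/s): [2.22, 2.22, 2.57, 3.14, 3.14, 3.14].

INTERFACE

Orientations are given as a unit quaternion [w, x, y, z].
In Python, from rig import bot gives the robot as it stands.
- The arm moves only by the tool play_rows, never from a script. Its arguments are lists of equal length, an entry for each row: "grip": the closure in counts, from 0 (fully open) to 255 (shut); "slide": the shift along the tool's x, y, z in m, a list of three; "dr": the turn, a rotation vector about the tool's x, y, z in degrees, a list of three. In form: {"grip": [grip, ...], "slide": [[x, y, z], ...], "dr": [[wx, wy, wz], ...]}. A call has 1 to 5 rows; each row is the pose to reach, as a shift and turn from the pose commanded when the call began, along the tool's axes at that moment; what a row does not reach only later rows make up. A row lasts 1/12 s, in which the tool goes at most 41.7 mm and 7.16 degrees, less where a joint would pass 70% of its speed; a pose out of reach is approached as far as the arm can. A call with a gripper value outside its range is refused whole. The fingers move at their own pace and stop on an object; "squeeze" is the grip in N (left out, the last holds). Time passes only in rows, so rows that repeat a pose let the fingers close. It gives the time, the measured TCP pose, the force, the opening and the grip force at its end, in the units of the state.
- bot.read_state(): the state, without advancing time (a new reading comes with each control period).
- bot.snapshot(name): name is "scene" or "top"; returns a dict with "pixels" (400x640x3 uint8, blue, green, red), "z_map" (400x640 float32, m along the optical axis (not along the pixel's ray), 0 where there is no reading), "fx", "fy", "cx", "cy" (pixels), "distortion" ([k1, k2, p1, p2, k3] as OpenCV has them; the pictures are not rectified), "R" (3x3) and "t" (3): a world point X has camera coordinates R X + t. Camera axes: x right, y down, z forward; pixel columns grow to the right and rows downward; lengths in m; the calibration is good to about 2 mm. A picture is of the moment at which its call begins.
- bot.sign_off(): hands the job in; it is judged then, once.
The state is a dict: "clock": time; "qpos": joint angles; "qd": joint speeds; "joint_torque": joint torques, N m; "position": TCP position; "tool_rot": TCP orientation; "force": force on the tool from outside, world axes, zero at the start; "moment": the same for the moment, N m; "width": opening from 0.0 (shut) to 1.0 (fully open); "finger_force": force on a finger pad.
Only numpy, scipy, OpenCV 4.12 (cv2) and the standard library are available. Lean on these libraries where they do the work, as an engineer would, in place of code of your own. Each camera call takes 0.05 s, during which the arm holds its last target. There are 200 camera calls.

TASK

Lift the small mounted icon panel out of its padded cradle by its orange grip and hang it on the inspection stand, both holes of its hanger over the two brass pins and fully home on the pin bar, then let go. The pins may be off-centre, so feel for them gently: the panel is fragile, never press or knock it hard against the stand, and leave the other things alone.

Things in the scene. Friction and masses are not known exactly. Their poses are not given: they have to be found in the camera images.
- panel_grip (a point): Centre of the upright orange grip (12 mm thick in x, 50 wide in y, 44 high) on top of the icon panel, by which to hold it; its foot, the top of the hanger plate, is 22 mm below this point. Panel axes: x out of the painted face, y along its width, z up. The whole weighs 0.4 kg +-25 %
- panel_hang (a point): Point on the underside of the panel's aluminium hanger plate, midway between its two 11 mm through holes (at y = +55 and -55 mm from here): 28 mm behind (-x) and 27 mm below the grip's centre; axes as the grip's. The plate is 5 mm thick, 150 wide (y), lies on top of the board and reaches 22 mm further back (-x) than this point
- panel_board (a point): Centre of the panel's wooden board, 12 mm thick, 160 wide, 110 high, painted on its +x face; 82 mm straight below the grip's centre
- cradle: Fixed padded cradle: plywood base 100 x 210 mm, two grey padded walls along its y axis, 54 mm high over all, between which the panel stands in a 16 mm slot with its axes parallel to the cradle's. Origin: centre of the underside; the slot's floor is 14 mm above it
- stand: Fixed inspection stand: blue base 150 x 230 mm, two dark posts and a dark crossbar along its y axis. Origin on the table below the crossbar's middle, z up. The panel hangs on its +x side, painted face to +x (panel axes parallel to the stand's), hanger plate on the seat pads of the pin bar, its back leaning lightly on a rubber rod (front at x = 20.5 mm, 68 mm up; the hung board's back is at x = 22 mm)
- bar_mid (a point): Fixed point 150 mm above the stand's origin, level with two grey sprung seat pads (they give up to 3 mm over 6 N), 2 mm above the aluminium pin bar (24 x 150 mm). Two brass pins, 8 mm thick, rise 16 mm above this level (top 4 mm tapering to 5 mm), 110 mm apart along y, at x = 0. The bar is clamped firmly, off-centre: midway between the pins lies at y = -18 to +18 mm from here, not reported: see or feel for it
- spray_mid (a point): Bystander: white spray bottle, 74 mm wide, 171 high, with red trigger; point on its axis 65 mm above the table
- jar_mid (a point): Bystander: amber glass jar, 56 mm diameter, 70 high; its centre
- knife_grip (a point): Bystander: spatula 190 mm long lying on the table; point on its handle
Mind the look-alikes: they are no part of the job. Of the things that look like the part that bears panel_grip, the smaller one is meant.

How it is judged:
On the way, in this order (a step that is already met when the one before it is completed fails the run):
1. the panel is lifted clear of the cradle (z of panel_hang in the frame of cradle above 0.17 m and contact force between panel and cradle below 0.1 N), for 0.1 s.
2. both holes are over the pins and the hanger is down on the pin bar's pads (x of panel_hang in the frame of stand between -0.006 and 0.006 m and y of panel_hang in the frame of stand between -0.022 and 0.022 m and z of panel_hang in the frame of stand between 0.145 and 0.1535 m and x of panel_grip in the frame of stand above 0.015 m and angle between panel_grip's own z axis and vertical below 0.12 rad), for 0.2 s.
At the end, for the whole second after the job is handed in: Panel at rest and released on the stand, face to +x, both pins in its holes: hanger underside 5 mm below to 3.5 mm above the seat pads' top, midpoint of the holes within 6 mm (x) and 22 mm (y) of the stand's middle, upright within 7 degrees (all of step 2 and linear speed of panel below 0.02 m/s); the robot touches nothing.
It fails at once if the panel is pressed or knocked against the stand with more than 30 N (contact force between panel and stand above 30 N).
It fails at once if the spray bottle, jar or spatula is moved more than 30 mm (distance of any of spray_mid, jar_mid, knife_grip from where it was at the start of the episode above 0.03 m).
It also fails if it takes over 72 s, if anything falls off the work surface, if the arm or the gripper's body presses on something with over 40 N, if the wrist force passes 120 N, or if a joint passes its speed limit or range.

## Working session

There is one attempt and no reset: what is moved stays moved. The work goes in short steps, Python scripts to look and compute and a tool call to move; the robot and the scene stay as the last step left them, time stands still between calls to the robot, and variables do not carry over. Pictures are saved under pics/ and viewed, at most 10 in all, crops included, and the job is handed in when it is done.

Besides the shell and the picture viewer there is one more tool, called after "Request:" by a JSON object that holds its "method" and its "body". play_rows: Moves the arm, as the interface text tells. Its arguments: {"type":"object","properties":{"grip":{"type":"array"},"slide":{"type":"array"},"dr":{"type":"array"},"squeeze":{"type":"number"}},"required":["grip","slide","dr"]}

```bash
mkdir -p pics; cat > h.py <<'E'
import numpy as np, cv2, json
from rig import bot
def snap(n):
    s=bot.snapshot(n); np.savez(f'/tmp/{n}.npz',**{k:np.array(v) for k,v in s.items()}); return s
def K(s): return np.array([[s['fx'],0,s['cx']],[0,s['fy'],s['cy']],[0,0,1]],float)
def cloud(s):
    h,w=s['z_map'].shape; v,u=np.mgrid[:h,:w]
    p=cv2.undistortPoints(np.stack([u,v],-1).reshape(-1,1,2).astype(np.float64),K(s),np.array(s['distortion'],float)).reshape(h,w,2)
    z=s['z_map'][...,None]; c=np.concatenate([p*z,z],-1)
    return (c-np.array(s['t']))@np.array(s['R'])   # R^T (c-t)
E
python3 - <<'E'
from h import *
for n in('scene','top'):
    s=snap(n); cv2.imwrite(f'pics/{n}0.png',s['pixels']); print(n,s['fx'],s['R'],s['t'])
print(bot.read_state())
E
```

```text
scene 413.5485329405622 [[ 0.73280645  0.68041578  0.00539226]
 [ 0.39333373 -0.41712654 -0.81932535]
 [-0.55523264  0.60252786 -0.57330349]] [-0.38957719 -0.08574491  1.45916532]
top 396.8988626505145 [[-0.01645552 -0.99983198  0.00807687]
 [-0.99728788  0.01583302 -0.07187627]
 [ 0.07173631 -0.00923773 -0.99738085]] [-0.0049335   0.52771861  0.9654956 ]
{'clock': 0.1, 'qpos': array([-1.27096893e+00,  8.74131469e-02,  1.75203722e-01,  1.65982379e+00,
        7.79265931e-06,  1.57079051e+00]), 'qd': array([ 0.00043167, -0.00184345,  0.00182066, -0.00014842,  0.00031204,
       -0.0016801 ]), 'joint_torque': array([ 8.57906016e-04, -5.21565807e+01,  4.65651655e+01,  1.59862172e-02,
       -5.37574167e-06, -1.35098674e-05]), 'position': array([ 0.16238297, -0.5252536 ,  0.23064459]), 'tool_rot': array([-6.12087814e-04,  9.88783348e-01,  1.49355646e-01, -8.85116486e-05]), 'force': array([-0.2964552 , -0.32308499,  0.01407014]), 'moment': array([-0.04152281,  0.01755544,  0.00329639]), 'finger_force': 0.0, 'width': 1.000412377097114}
```

View pics/scene0.png

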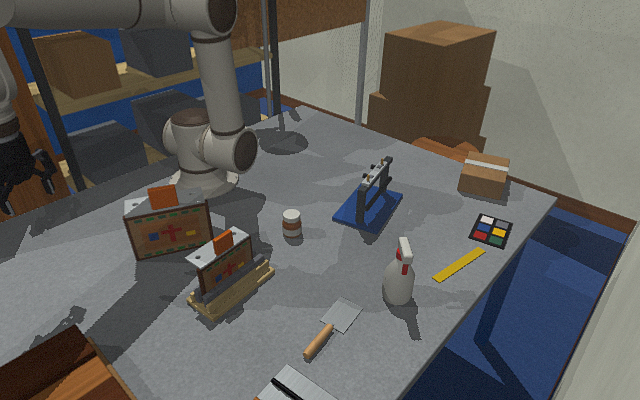

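View pics/top0.png

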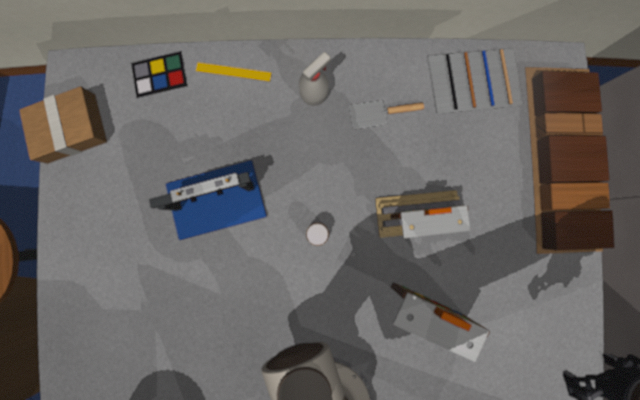

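The scene view shows the small panel in its cradle at about (230,255) and the stand at (370,190). The top view shows the small orange grip at (438,211), the stand's pin bar at (205,187) and the jar at (317,234). The larger look-alike is at (440,320).

```bash
python3 - <<'E'
from h import *
L=lambda n:dict(np.load(f'/tmp/{n}.npz'))
t=L('top'); s=L('scene')
a=cv2.resize(t['pixels'][150:250,140:280],None,fx=5,fy=5,interpolation=cv2.INTER_CUBIC)[:,:]
b=cv2.resize(s['pixels'][140:240,320:410],None,fx=5,fy=5,interpolation=cv2.INTER_CUBIC)
c=np.zeros((500,1150,3),np.uint8);c[:,:700]=a;c[:,700:]=b
cv2.imwrite('pics/stand.png',cv2.resize(np.clip(c*1.5,0,255).astype(np.uint8),None,fx=.69,fy=.69))
def orange(s): 
    h=cv2.cvtColor(s['pixels'],cv2.COLOR_BGR2HSV); return (h[...,0]<14)&(h[...,1]>180)&(h[...,2]>90)
for n,s_,box in(('top',t,(195,225,400,480)),('scene',s,(222,262,195,245))):
    P=cloud(s_); m=orange(s_); r=np.zeros_like(m); r[box[0]:box[1],box[2]:box[3]]=1; m&=r&(s_['z_map']>0)
    q=P[m]; print(n,m.sum(),np.percentile(q,[2,10,50,90,98],axis=0).round(4))
    if n=='top':
        k=q[q[:,2]>np.percentile(q[:,2],98)-.006]; print(cv2.minAreaRect((k[:,:2]*1000).astype(np.float32)))
P=cloud(t);g=t['pixels'].astype(int)
# plate: white in box, height
def rect(box,zlo,zhi,f=lambda x:np.ones(x.shape[:2],bool)):
    sub=P[box[0]:box[1],box[2]:box[3]]; m=(sub[...,2]>zlo)&(sub[...,2]<zhi)&f(g[box[0]:box[1],box[2]:box[3]])
    q=sub[m];print(len(q),np.median(q,0).round(4),cv2.minAreaRect((q[:,:2]*1000).astype(np.float32)))
    return q
z=P[190:245,370:475,2];print('cradle z hist',np.histogram(z,bins=np.arange(-.01,.22,.01)))
z=P[155:245,160:272,2];print('stand z hist',np.histogram(z,bins=np.arange(-.01,.22,.01)))
rect((190,245,370,475),.128,.15); rect((155,245,160,272),.14,.2)
rect((155,245,160,272),.005,.03,lambda x:(x[...,0]>x[...,2]+50))
E
```

```text
top 54 [[ 0.4774 -0.2791  0.1123]
 [ 0.4782 -0.2771  0.1314]
 [ 0.4819 -0.2565  0.1706]
 [ 0.4877 -0.2343  0.1733]
 [ 0.4895 -0.2333  0.1742]]
((482.6580505371094, -256.1932678222656), (8.401424407958984, 45.804195404052734), 5.173408508300781)
scene 87 [[ 0.476  -0.2808  0.1331]
 [ 0.4778 -0.2802  0.145 ]
 [ 0.4832 -0.2621  0.1728]
 [ 0.4873 -0.241   0.1742]
 [ 0.4884 -0.2355  0.1751]]
cradle z hist (array([1625,  601,  756,   16,  426,   79,  563,    3,    4,    7,    5,
         10,   46, 1347,  116,    8,    5,   32,  106,    0,    0,    0]), array([-0.01,  0.  ,  0.01,  0.02,  0.03,  0.04,  0.05,  0.06,  0.07,
        0.08,  0.09,  0.1 ,  0.11,  0.12,  0.13,  0.14,  0.15,  0.16,
        0.17,  0.18,  0.19,  0.2 ,  0.21]))
stand z hist (array([3714, 1318, 3624,   24,   18,   15,   19,   19,   13,   12,   16,
         16,   16,   78,  279,  802,   36,   21,    0,    0,    0,    0]), array([-0.01,  0.  ,  0.01,  0.02,  0.03,  0.04,  0.05,  0.06,  0.07,
        0.08,  0.09,  0.1 ,  0.11,  0.12,  0.13,  0.14,  0.15,  0.16,
        0.17,  0.18,  0.19,  0.2 ,  0.21]))
648 [ 0.4581 -0.2555  0.129 ] ((459.76202392578125, -258.2431640625), (53.964508056640625, 149.15072631835938), 4.7033491134643555)
859 [0.5401 0.2479 0.1464] ((534.41064453125, 254.57742309570312), (36.79421615600586, 167.68634033203125), 14.281728744506836)
3196 [0.4964 0.2568 0.0122] ((523.6490478515625, 259.6714782714844), (146.28443908691406, 226.65380859375), 13.983617782592773)
```

View pics/stand.png

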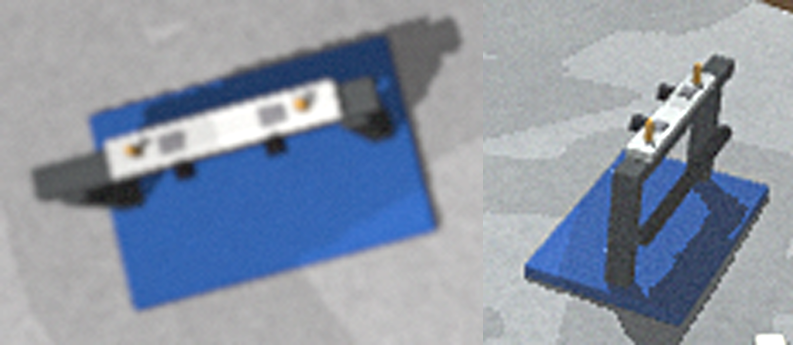

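The stand's white pin bar carries brass pins at crop (133,149) and (303,103). Black clamp knobs sit on the robot side. Next I need to know which side the rod is on, and precise positions for the pins.

```bash
cat >> h.py <<'E'
L=lambda n:dict(np.load(f'/tmp/{n}.npz'))
def ray_at_z(s,u,v,z):
    p=cv2.undistortPoints(np.array([[[u,v]]],float),K(s),np.array(s['distortion'],float))[0,0]
    R=np.array(s['R']);t=np.array(s['t']);o=-R.T@t;d=R.T@np.array([p[0],p[1],1]); return o+d*(z-o[2])/d[2]
def proj(s,X): return cv2.projectPoints(np.array(X,float).reshape(-1,1,3),cv2.Rodrigues(np.array(s['R'],float))[0],np.array(s['t'],float),K(s),np.array(s['distortion'],float))[0].reshape(-1,2)
E
python3 - <<'E'
from h import *
t=L('top');s=L('scene')
y=np.deg2rad(14.1);ux=np.array([np.cos(y),np.sin(y)]);uy=np.array([-ux[1],ux[0]])
o=np.array([.5236,.2597])
P=cloud(s)[140:240,320:410].reshape(-1,3); c=s['pixels'][140:240,320:410].reshape(-1,3).astype(int)
d=np.c_[(P[:,:2]-o)@ux,(P[:,:2]-o)@uy,P[:,2]]
ins=(abs(d[:,0])<.09)&(abs(d[:,1])<.14)
for lo in np.arange(.03,.17,.01):
    m=ins&(d[:,2]>lo)&(d[:,2]<lo+.01); q=d[m]
    print(round(lo,2),m.sum(),[ (round(b,2),int(((q[:,1]>b)&(q[:,1]<b+.02)).sum()),np.percentile(q[(q[:,1]>b)&(q[:,1]<b+.02),0],[5,95]).round(3).tolist()) for b in np.arange(-.1,.1,.04) if ((q[:,1]>b)&(q[:,1]<b+.02)).sum()>3])
# pins: brass pixel in both views
for n,b in((t,(155,205,155,260)),(s,(140,215,330,405))):
    g=n['pixels'][b[0]:b[1],b[2]:b[3]];h=cv2.cvtColor(g,cv2.COLOR_BGR2HSV)
    m=((h[...,0]>8)&(h[...,0]<26)&(h[...,1]>110)&(h[...,2]>80)).astype(np.uint8)
    k,lab,st,ce=cv2.connectedComponentsWithStats(m)
    C=cloud(n)[b[0]:b[1],b[2]:b[3]]
    for i in range(1,k): 
        if st[i,4]>2: print(st[i]+[b[2],b[0],0,0,0],(ce[i]+[b[2],b[0]]).round(2),np.median(C[lab==i],0).round(4))
E
```

```text
0.03 27 [(np.float64(-0.1), 7, [0.01, 0.021])]
0.04 31 [(np.float64(-0.1), 7, [0.008, 0.02])]
0.05 37 [(np.float64(-0.1), 13, [-0.001, 0.02])]
0.06 55 [(np.float64(-0.1), 13, [0.008, 0.03])]
0.07 221 [(np.float64(-0.1), 36, [0.001, 0.034]), (np.float64(-0.06), 17, [0.024, 0.034]), (np.float64(-0.02), 19, [0.023, 0.035]), (np.float64(0.02), 15, [0.023, 0.035]), (np.float64(0.06), 13, [0.025, 0.035])]
0.08 40 [(np.float64(-0.1), 13, [0.0, 0.02])]
0.09 40 [(np.float64(-0.1), 10, [0.001, 0.02])]
0.1 32 [(np.float64(-0.1), 10, [0.001, 0.02])]
0.11 20 [(np.float64(-0.1), 5, [-0.001, 0.019])]
0.12 49 [(np.float64(-0.1), 5, [0.024, 0.025])]
0.13 135 [(np.float64(-0.1), 24, [0.004, 0.025]), (np.float64(-0.02), 4, [0.024, 0.024]), (np.float64(0.02), 4, [0.024, 0.025]), (np.float64(0.06), 6, [0.02, 0.025])]
0.14 237 [(np.float64(-0.1), 35, [0.004, 0.026]), (np.float64(-0.06), 26, [-0.007, 0.027]), (np.float64(-0.02), 29, [0.005, 0.027]), (np.float64(0.02), 22, [0.004, 0.027]), (np.float64(0.06), 5, [0.011, 0.026])]
0.15 64 [(np.float64(-0.06), 19, [-0.007, 0.024]), (np.float64(0.02), 11, [0.01, 0.025])]
0.16 15 [(np.float64(0.02), 5, [0.013, 0.019])]
0.17 0 []
[226 179   3   2   5] [226.8 179.6] [0.5551 0.1935 0.1629]
[177 193   2   2   3] [177.67 193.33] [0.5289 0.3004 0.1621]
[381 159   2   5   9] [381.56 161.22] [0.5295 0.2998 0.1566]
[367 174   2   7  13] [367.54 177.23] [0.5561 0.1948 0.1586]
```

```bash
cat >> h.py <<'E'
from scipy.spatial.transform import Rotation as Ro
def go(*targets, start=None):
    """targets (x,y,z,yaw of tool x deg), tool down; prints slide/dr of successive calls"""
    st=bot.read_state(); p=st['position']; w,x,y,z=st['tool_rot']; R=Ro.from_quat([x,y,z,w])
    for T in targets:
        c,s=np.cos(np.deg2rad(T[3])),np.sin(np.deg2rad(T[3]))
        G=Ro.from_matrix(np.array([[c,s,0],[s,-c,0],[0,0,-1.]]))
        print('slide',R.inv().apply(np.array(T[:3])-p).round(4).tolist(),'dr',np.rad2deg((R.inv()*G).as_rotvec()).round(2).tolist())
        p=np.array(T[:3]);R=G
E
python3 - <<'E'
from h import *
go((.24,-.46,.31,43),(.36,-.36,.31,69),(.483,-.257,.26,94.9),(.483,-.257,.138,94.9))
P=cloud(L('top')); q=P[280:365,385:490].reshape(-1,3);q=q[q[:,2]>.1];print(q.min(0),q.max(0))
E
```

```text
slide [0.0934, -0.0395, -0.0793] dr [-0.07, -0.02, -25.82]
slide [0.156, 0.0087, 0.0] dr [0.0, 0.0, -26.0]
slide [0.1402, 0.0779, 0.05] dr [0.0, 0.0, -25.9]
slide [0.0, 0.0, 0.122] dr [0.0, 0.0, 0.0]
[ 0.15642931 -0.3679094   0.10044747] [ 0.4569451  -0.00436907  1.00093711]
```

Request:
{"method": "play_rows", "body": {"grip": [0,0,0,0,0], "slide": [[0.019,-0.008,-0.016],[0.038,-0.016,-0.032],[0.056,-0.024,-0.048],[0.075,-0.032,-0.064],[0.0934,-0.0395,-0.0793]], "dr": [[0,0,-5],[0,0,-10],[0,0,-15.5],[0,0,-20.5],[0,0,-25.8]]}}

```text
clock: 0.52
position: [0.2405, -0.4593, 0.3112]
tool_rot: [-0.0, 0.93, 0.368, 0.0]
force: [0.4, 0.2, 1.0]
width: 1.002
finger_force: 0.0
```

Request:
{"method": "play_rows", "body": {"grip": [0,0,0,0,0], "slide": [[0.031,0.002,0],[0.062,0.004,0],[0.094,0.005,0],[0.125,0.007,0],[0.156,0.0087,0]], "dr": [[0,0,-5],[0,0,-10.5],[0,0,-15.5],[0,0,-21],[0,0,-26]]}}

```text
clock: 0.93
position: [0.361, -0.359, 0.3103]
tool_rot: [-0.0, 0.823, 0.568, -0.0]
force: [1.0, -0.5, -0.2]
width: 0.999
finger_force: 0.0
```

Request:
{"method": "play_rows", "body": {"grip": [0,0,0,0,0], "slide": [[0.028,0.0156,0.01],[0.056,0.031,0.02],[0.084,0.047,0.03],[0.112,0.062,0.04],[0.14,0.078,0.05]], "dr": [[0,0,-5],[0,0,-10.5],[0,0,-15.5],[0,0,-21],[0,0,-26]]}}

```text
clock: 1.35
position: [0.484, -0.2561, 0.2598]
tool_rot: [-0.0, 0.674, 0.739, -0.0]
force: [0.5, -0.6, -0.2]
width: 1.0
finger_force: 0.0
```

Request:
{"method": "play_rows", "body": {"grip": [0,0,0,0], "slide": [[0,0,0],[0,0,0],[0,0,0],[0,0,0]], "dr": [[0,0,0],[0,0,0],[0,0,0],[0,0,0]]}}

```text
clock: 1.68
position: [0.4826, -0.2581, 0.261]
tool_rot: [0.0, 0.676, 0.737, -0.0]
force: [0.7, -0.3, -0.4]
width: 1.002
finger_force: 0.0
```

```bash
python3 - <<'E'
from h import *
go((.483,-.257,.138,94.9)); print(bot.read_state())
E
```

```text
slide [0.0011, 0.0004, 0.123] dr [0.02, 0.02, -0.01]
{'clock': 1.6833, 'qpos': array([-4.90917344e-01,  9.36064859e-02,  2.41287618e-01,  1.71804292e+00,
       -1.82079143e-04,  9.94567606e-01]), 'qd': array([-0.01139524, -0.00514676,  0.00241121, -0.00236268,  0.00088774,
       -0.00189105]), 'joint_torque': array([ 8.23463034e-01, -5.11601472e+01,  4.56115651e+01, -3.06842371e-02,
        2.20489386e-02,  9.22564432e-04]), 'position': array([ 0.48263465, -0.25805942,  0.26100672]), 'tool_rot': array([ 2.33099445e-04,  6.76310601e-01,  7.36616533e-01, -3.40310947e-05]), 'force': array([ 0.66577747, -0.32656524, -0.40664592]), 'moment': array([-0.04490423, -0.00793091,  0.00977394]), 'finger_force': 0.0, 'width': 1.002211655908687}
```

Request:
{"method": "play_rows", "body": {"grip": [0,0,0,0,0], "slide": [[0.001,0.0005,0.03],[0.001,0.0005,0.06],[0.001,0.0005,0.09],[0.001,0.0005,0.11],[0.001,0.0005,0.123]], "dr": [[0,0,0],[0,0,0],[0,0,0],[0,0,0],[0,0,0]]}}

```text
clock: 2.1
position: [0.4821, -0.2569, 0.1355]
tool_rot: [-0.001, 0.677, 0.736, -0.0]
force: [0.2, 0.2, -0.3]
width: 1.0
finger_force: 0.0
```

Request:
{"method": "play_rows", "body": {"grip": [60,120,160,200,210], "slide": [[0,0,0],[0,0,0],[0,0,0],[0,0,0],[0,0,0]], "dr": [[0,0,0],[0,0,0],[0,0,0],[0,0,0],[0,0,0]], "squeeze": 60}}

```text
clock: 2.52
position: [0.4841, -0.2568, 0.139]
tool_rot: [0.001, 0.676, 0.737, 0.0]
force: [-0.7, -0.6, -0.1]
width: 0.296
finger_force: 0.0
```

Request:
{"method": "play_rows", "body": {"grip": [255,255,255,255,255], "slide": [[0,0,0],[0,0,0],[0,0,0],[0,0,0],[0,0,0]], "dr": [[0,0,0],[0,0,0],[0,0,0],[0,0,0],[0,0,0]]}}

```text
clock: 2.93
position: [0.4836, -0.2567, 0.1386]
tool_rot: [0.001, 0.676, 0.737, -0.0]
force: [-2.1, -0.4, 5.5]
width: 0.129
finger_force: 59.8
```

Request:
{"method": "play_rows", "body": {"grip": [255,255,255,255,255], "slide": [[0,0,0],[0,0,0],[0,0,0],[0,0,0],[0,0,0]], "dr": [[0,0,0],[0,0,0],[0,0,0],[0,0,0],[0,0,0]]}}

```text
clock: 3.35
position: [0.4836, -0.2567, 0.1386]
tool_rot: [0.001, 0.676, 0.737, -0.0]
force: [-2.4, -0.6, 4.9]
width: 0.135
finger_force: 59.8
```

Request:
{"method": "play_rows", "body": {"grip": [255,255,255,255,255], "slide": [[0,0,-0.008],[0,0,-0.02],[0,0,-0.035],[0,0,-0.05],[0,0,-0.065]], "dr": [[0,0,0],[0,0,0],[0,0,0],[0,0,0],[0,0,0]]}}

```text
clock: 3.77
position: [0.4835, -0.2563, 0.2039]
tool_rot: [-0.0, 0.676, 0.737, 0.0]
force: [0.3, -0.9, -4.4]
width: 0.127
finger_force: 58.6
```

Request:
{"method": "play_rows", "body": {"grip": [255,255,255,255,255], "slide": [[0,0,-0.02],[0,0,-0.045],[0,0,-0.07],[0,0,-0.09],[0,0,-0.1]], "dr": [[0,0,0],[0,0,0],[0,0,0],[0,0,0],[0,0,0]]}}

```text
clock: 4.18
position: [0.4838, -0.2564, 0.3063]
tool_rot: [0.002, 0.676, 0.737, 0.001]
force: [-0.1, -0.1, -3.9]
width: 0.131
finger_force: 58.6
```

Request:
{"method": "play_rows", "body": {"grip": [255,255,255,255,255], "slide": [[0,0,0],[0,0,0],[0,0,0],[0,0,0],[0,0,0]], "dr": [[0,0,0],[0,0,0],[0,0,0],[0,0,0],[0,0,0]]}}

```text
clock: 4.6
position: [0.4832, -0.2563, 0.3016]
tool_rot: [-0.001, 0.676, 0.737, -0.0]
force: [-0.3, -0.5, -3.2]
width: 0.134
finger_force: 58.6
```

```bash
python3 - <<'E'
from h import *
t=snap('top');s=snap('scene')
def orange(s): 
    h=cv2.cvtColor(s['pixels'],cv2.COLOR_BGR2HSV); return (h[...,0]<14)&(h[...,1]>180)&(h[...,2]>90)
st=bot.read_state();p=st['position'];print(st)
P=cloud(t).reshape(-1,3);d=P-p
m=(abs(d[:,0])<.1)&(abs(d[:,1])<.12)&(d[:,2]<.01)&(d[:,2]>-.02)
q=P[m];print(m.sum(),np.median(q,0),[np.array(v) - (p[:2]*1000 if i==0 else 0) for i,v in enumerate(cv2.minAreaRect((q[:,:2]*1000).astype(np.float32))[:2])],cv2.minAreaRect((q[:,:2]*1000).astype(np.float32))[2])
P=cloud(s);m=orange(s)&(np.linalg.norm(P-p,axis=-1)<.07);q=P[m];print(m.sum(),np.percentile(q-p,[2,50,98],axis=0).round(4))
y=np.deg2rad(94.9-90);go((.483,-.256,.30,94.9))
a=s['pixels'];cv2.imwrite('pics/lift.png',a[100:340,100:420])
print(proj(s,p))
E
```

```text
{'clock': 4.7, 'qpos': array([-4.87606534e-01,  1.21417492e-01,  3.53127871e-01,  1.80359908e+00,
        2.22493968e-05,  9.96295131e-01]), 'qd': array([-0.00040352, -0.00294712,  0.00363895,  0.00332202, -0.0003157 ,
       -0.00085703]), 'joint_torque': array([ 6.45355161e-03, -5.45410395e+01,  4.66579664e+01,  1.88862806e-02,
       -4.66826779e-03, -6.92898743e-05]), 'position': array([ 0.48330532, -0.25629816,  0.30198123]), 'tool_rot': array([-5.31416177e-04,  6.75727160e-01,  7.37151617e-01, -1.26660234e-04]), 'force': array([-0.42430802,  1.26182308, -2.28188876]), 'moment': array([ 0.03549204, -0.01413449,  0.0003819 ]), 'finger_force': 58.60290884971619, 'width': 0.12985960039369981}
1300 [ 0.45734487 -0.22258614  0.29102114] [array([-16.10316827,   0.44395821]), array([ 66.12361145, 155.31695557])] 4.784605503082275
84 [[-0.0029 -0.0257 -0.0067]
 [ 0.0031 -0.023   0.0195]
 [ 0.0086  0.0234  0.035 ]]
slide [0.0003, -0.0003, 0.002] dr [-0.05, -0.04, 0.08]
[[214.89271422 187.34370429]]
```

View pics/lift.png

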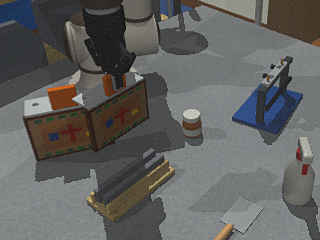

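Panel lifted and upright, hanging from the grip at crop (110,85). Moving it over the stand.

```bash
python3 - <<'E'
from h import *
go((.5697,.254,.302,104)); go((.505,-.13,.302,97),(.527,0,.302,99.5),(.549,.13,.302,102),(.5705,.2542,.302,104))
# refined pins: orange-ness weighted centroids, several pictures
ts=[bot.snapshot('top') for _ in range(4)];ss=[bot.snapshot('scene') for _ in range(4)]
def refine(S,c,r):
    im=np.mean([x['pixels'] for x in S],0);w=im[...,2]-im[...,0]; u0,v0=c
    sub=w[v0-r:v0+r+1,u0-r:u0+r+1]; sub=np.clip(sub-25,0,None); v,u=np.mgrid[v0-r:v0+r+1,u0-r:u0+r+1]
    return (sub*u).sum()/sub.sum(),(sub*v).sum()/sub.sum()
def P34(s): return np.c_[np.array(s['R']),np.array(s['t'])]
def und(s,c): return cv2.undistortPoints(np.array([[c]],float),K(s),np.array(s['distortion'],float)).reshape(2,1)
for a,b in(((227,180),(368,177)),((178,193),(382,161))):
    ca=refine(ts,a,4);cb=refine(ss,b,6)
    X=cv2.triangulatePoints(P34(ts[0]),P34(ss[0]),und(ts[0],ca),und(ss[0],cb)).ravel();X=X[:3]/X[3]
    print(np.round(ca,2),np.round(cb,2),X.round(4),'top@.160',ray_at_z(ts[0],*ca,.160).round(4),'scene@.158',ray_at_z(ss[0],*cb,.158).round(4))
E
```

```text
slide [0.5009, 0.1304, 0.0002] dr [-0.05, -0.04, -9.02]
slide [0.1239, 0.0326, 0.0] dr [-0.05, -0.04, -2.02]
slide [0.1263, 0.0377, 0.0] dr [0.0, 0.0, -2.5]
slide [0.1246, 0.0432, 0.0] dr [0.0, 0.0, -2.5]
slide [0.117, 0.0469, 0.0] dr [0.0, 0.0, -2.0]
[226.47 179.78] [367.69 176.77] [0.5558 0.1953 0.1597] top@.160 [0.5559 0.1953 0.16  ] scene@.158 [0.5541 0.1973 0.158 ]
[177.29 193.15] [381.64 160.64] [0.5286 0.3023 0.1587] top@.160 [0.5289 0.3022 0.16  ] scene@.158 [0.5277 0.3028 0.158 ]
```

Request:
{"method": "play_rows", "body": {"grip": [255,255,255,255,255], "slide": [[0.015,0.004,0],[0.04,0.0105,0],[0.068,0.018,0],[0.096,0.025,0],[0.124,0.0325,0]], "dr": [[0,0,-0.4],[0,0,-0.8],[0,0,-1.2],[0,0,-1.6],[0,0,-2]]}}

```text
clock: 5.52
position: [0.5051, -0.129, 0.3027]
tool_rot: [0.0, 0.663, 0.749, 0.0]
force: [0.5, 0.5, -3.6]
width: 0.132
finger_force: 59.0
```

Request:
{"method": "play_rows", "body": {"grip": [255,255,255,255,255], "slide": [[0.025,0.0075,0],[0.05,0.015,0],[0.076,0.0225,0],[0.101,0.03,0],[0.126,0.0377,0]], "dr": [[0,0,-0.5],[0,0,-1],[0,0,-1.5],[0,0,-2],[0,0,-2.5]]}}

```text
clock: 5.93
position: [0.5272, 0.0009, 0.3028]
tool_rot: [0.0, 0.646, 0.763, 0.0]
force: [1.8, -0.4, -2.8]
width: 0.131
finger_force: 59.0
```

Request:
{"method": "play_rows", "body": {"grip": [255,255,255,255,255], "slide": [[0.025,0.0086,0],[0.05,0.0173,0],[0.075,0.026,0],[0.1,0.0346,0],[0.1246,0.0432,0]], "dr": [[0,0,-0.5],[0,0,-1],[0,0,-1.5],[0,0,-2],[0,0,-2.5]]}}

```text
clock: 6.35
position: [0.5494, 0.131, 0.3027]
tool_rot: [0.0, 0.629, 0.777, 0.0]
force: [1.0, -0.8, -3.5]
width: 0.131
finger_force: 59.1
```

Request:
{"method": "play_rows", "body": {"grip": [255,255,255,255,255], "slide": [[0.03,0.012,0],[0.06,0.024,0],[0.09,0.036,0],[0.108,0.043,0],[0.117,0.047,0]], "dr": [[0,0,-0.5],[0,0,-1],[0,0,-1.5],[0,0,-2],[0,0,-2.1]]}}

```text
clock: 6.77
position: [0.571, 0.2564, 0.3017]
tool_rot: [-0.0, 0.614, 0.789, -0.0]
force: [0.6, -0.6, -4.3]
width: 0.132
finger_force: 59.1
```

Request:
{"method": "play_rows", "body": {"grip": [255,255,255,255,255], "slide": [[0,0,0],[0,0,0],[0,0,0],[0,0,0],[0,0,0]], "dr": [[0,0,0],[0,0,0],[0,0,0],[0,0,0],[0,0,0]]}}

```text
clock: 7.18
position: [0.5711, 0.2527, 0.3031]
tool_rot: [0.0, 0.616, 0.788, 0.0]
force: [-0.4, -0.4, -3.0]
width: 0.13
finger_force: 59.1
```

```bash
python3 - <<'E'
from h import *
print(bot.read_state());go((.5705,.2550,.212,104.1))
t=snap('top');cv2.imwrite('pics/hov.png',np.clip(cv2.resize(t['pixels'][130:250,120:280],None,fx=5,fy=5,interpolation=cv2.INTER_CUBIC)*1.3,0,255))
E
```

```text
{'clock': 7.1833, 'qpos': array([ 4.16705935e-01,  3.25340421e-01,  5.97681781e-01,  1.84257863e+00,
       -1.29199380e-04,  1.74312172e+00]), 'qd': array([ 0.00289769,  0.00292512,  0.00303638, -0.00119094,  0.00053479,
       -0.00174133]), 'joint_torque': array([ 1.89451631e-01, -6.66504836e+01,  4.60479283e+01, -3.01598611e-04,
        7.31021835e-03, -4.51187545e-03]), 'position': array([0.57106157, 0.2527272 , 0.30308252]), 'tool_rot': array([1.88742188e-04, 6.15647893e-01, 7.88021313e-01, 2.16067777e-04]), 'force': array([-0.44243902, -0.40572959, -3.02898135]), 'moment': array([-0.02045091, -0.01942135, -0.03550389]), 'finger_force': 59.11381423473358, 'width': 0.13008687652472184}
slide [0.0023, -0.0, 0.0911] dr [0.03, 0.0, -0.1][ WARN:0@0.860] global loadsave.cpp:1063 imwrite_ Unsupported depth image for selected encoder is fallbacked to CV_8U.
```

View pics/hov.png

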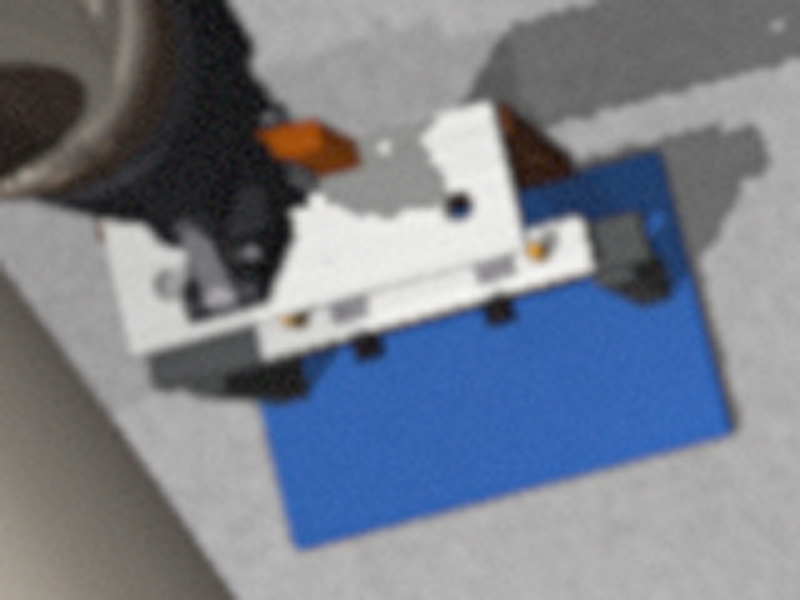

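From above, the holes sit at crop (168,285) and (458,205), and the pins at (293,320) and (537,247). The offset is parallax from the height. I'll lower to a hover and measure there.

Request:
{"method": "play_rows", "body": {"grip": [255,255,255,255,255], "slide": [[0.0023,0,0.02],[0.0023,0,0.045],[0.0023,0,0.07],[0.0023,0,0.085],[0.0023,0,0.097]], "dr": [[0,0,-0.1],[0,0,-0.1],[0,0,-0.1],[0,0,-0.1],[0,0,-0.1]]}}

```text
clock: 7.65
position: [0.5699, 0.2552, 0.2038]
tool_rot: [-0.0, 0.615, 0.789, -0.001]
force: [-0.7, 0.7, -2.3]
width: 0.13
finger_force: 59.0
```

Request:
{"method": "play_rows", "body": {"grip": [255,255,255,255,255], "slide": [[0,0,0],[0,0,0],[0,0,0],[0,0,0],[0,0,0]], "dr": [[0,0,0],[0,0,0],[0,0,0],[0,0,0],[0,0,0]]}}

```text
clock: 8.07
position: [0.5709, 0.2561, 0.2068]
tool_rot: [0.0, 0.614, 0.789, 0.001]
force: [0.3, 0.8, -3.9]
width: 0.134
finger_force: 59.1
```

```bash
python3 - <<'E'
from h import *
st=bot.read_state();p=st['position'];print(p,st['tool_rot'],st['force'])
ts=[bot.snapshot('top') for _ in range(4)];t=ts[0]; im=np.mean([x['pixels'] for x in ts],0)
np.save('/tmp/hov2.npy',im)
y=np.deg2rad(14.1);ux=np.array([np.cos(y),np.sin(y),0]);uy=np.array([-ux[1],ux[0],0])
for s in(-1,1):
    X=p-.028*ux+s*.055*uy; X[2]=p[2]-.0085; print('expected hole',X.round(4),proj(t,X).round(2),'pin tip',proj(t,[[.5558,.1953,.166],[.5286,.3023,.166]]).round(2))
cv2.imwrite('pics/hov2.png',np.clip(cv2.resize(im[150:230,150:250],None,fx=7,fy=7,interpolation=cv2.INTER_CUBIC)*1.3,0,255).astype(np.uint8))
E
```

```text
[0.57088048 0.25609759 0.20677417] [4.22327126e-04 6.14489351e-01 7.88924633e-01 7.63079170e-04] [ 0.28269028  0.81615042 -3.87536031]
expected hole [0.5571 0.1959 0.1983] [[221.79 177.08]] pin tip [[225.83 179.51]
 [176.25 193.09]]
expected hole [0.5303 0.3026 0.1983] [[170.49 191.  ]] pin tip [[225.83 179.51]
 [176.25 193.09]]
```

View pics/hov2.png

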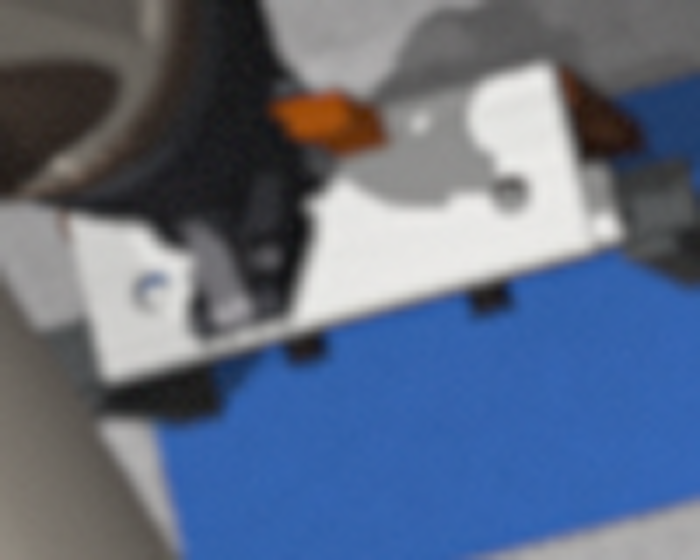

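The holes are at px (222.6,177.1) and (171.3,191.1), about 1.4 mm off in y. I'll correct that and come down to just above the pin tips.

Request:
{"method": "play_rows", "body": {"grip": [255,255,255,255,255], "slide": [[0.0014,-0.0005,0.005],[0.0014,-0.0005,0.01],[0.0014,-0.0005,0.015],[0.0014,-0.0005,0.019],[0.0014,-0.0005,0.022]], "dr": [[0,0,0],[0,0,0],[0,0,0],[0,0,0],[0,0,0]]}}

```text
clock: 8.68
position: [0.5694, 0.2572, 0.1826]
tool_rot: [-0.0, 0.614, 0.789, -0.0]
force: [-0.2, 0.2, -3.8]
width: 0.128
finger_force: 59.1
```

Request:
{"method": "play_rows", "body": {"grip": [255,255,255,255,255], "slide": [[0,0,0],[0,0,0],[0,0,0],[0,0,0],[0,0,0]], "dr": [[0,0,0],[0,0,0],[0,0,0],[0,0,0],[0,0,0]]}}

```text
clock: 9.1
position: [0.5698, 0.2573, 0.1839]
tool_rot: [0.0, 0.614, 0.789, 0.0]
force: [0.3, -0.2, -3.9]
width: 0.131
finger_force: 59.1
```

```bash
python3 - <<'E'
from h import *
ps=[];ts=[]
for i in range(6): ts.append(bot.snapshot('top')); st=bot.read_state(); ps.append(np.r_[st['position'],st['force'],st['tool_rot']])
t=ts[0]; im=np.mean([x['pixels'] for x in ts],0);ps=np.array(ps);p=ps.mean(0)[:3];print(ps.mean(0).round(4),ps.std(0).round(4))
y=np.deg2rad(14.1);ux=np.array([np.cos(y),np.sin(y),0]);uy=np.array([-ux[1],ux[0],0])
big=[]
for c in((222,178),(172,192)):
    g=im[c[1]-11:c[1]+12,c[0]-11:c[0]+12];big.append(np.clip(cv2.resize(g,None,fx=17,fy=17,interpolation=cv2.INTER_CUBIC)*1.3,0,255))
for s in(-1,1):
    X=p-.028*ux+s*.055*uy; X[2]=p[2]-.0085; print(X.round(4),proj(t,X).round(2))
cv2.imwrite('pics/hov3.png',np.hstack(big).astype(np.uint8))
E
```

```text
[ 5.6970e-01  2.5730e-01  1.8370e-01  2.1120e-01  2.4740e-01 -3.8054e+00
  0.0000e+00  6.1440e-01  7.8900e-01  1.0000e-04] [0.000e+00 0.000e+00 1.000e-04 3.562e-01 5.512e-01 2.639e-01 0.000e+00
 0.000e+00 0.000e+00 1.000e-04]
[0.5559 0.1971 0.1752] [[223.93 178.96]]
[0.5291 0.3038 0.1752] [[174.  192.5]]
```

View pics/hov3.png

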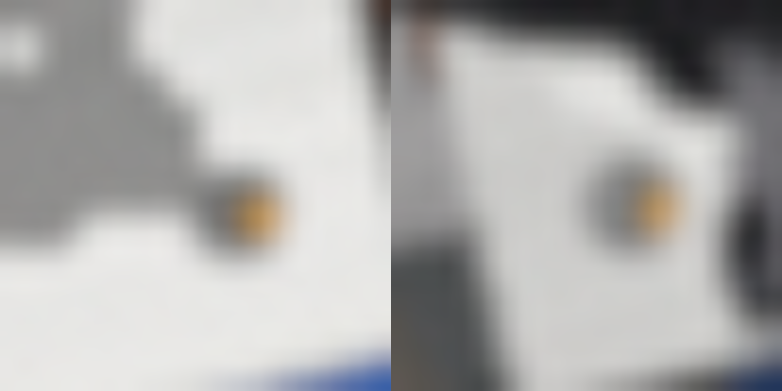

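Brass pin tips show inside both holes. In the crop the right hole is centred at (242,214) with its pin at (258,214), and the left hole at (636,205) with its pin at (657,208). I'll compare that with the parallax expected when aligned.

```bash
python3 - <<'E'
from h import *
t=L('top')
for X in((.5558,.1953),(.5286,.3023)):
    for zh in (.1745,.1765): print(X,zh,((proj(t,[*X,.165])-proj(t,[*X,zh]))*17).round(1))
print((proj(t,[.5558,.1953,.165])-proj(t,[.5558,.1963,.165]))*17,(proj(t,[.5558,.1953,.165])-proj(t,[.5568,.1953,.165]))*17)
E
```

```text
(0.5558, 0.1953) 0.1745 [[18.1  8.7]]
(0.5558, 0.1953) 0.1765 [[22.  10.6]]
(0.5286, 0.3023) 0.1745 [[27.3  6.1]]
(0.5286, 0.3023) 0.1765 [[33.1  7.4]]
[[ 7.91736268 -0.13932244]] [[-0.02647514  7.94486582]]
```

Request:
{"method": "play_rows", "body": {"grip": [255,255,255,255,255], "slide": [[0.0003,0.0007,0.001],[0.0003,0.0007,0.0025],[0.0003,0.0007,0.004],[0.0003,0.0007,0.0055],[0.0003,0.0007,0.0065]], "dr": [[0,0,0],[0,0,0],[0,0,0],[0,0,0],[0,0,0]]}}

```text
clock: 9.82
position: [0.5702, 0.2577, 0.1767]
tool_rot: [-0.0, 0.614, 0.789, -0.0]
force: [-0.3, 0.7, -3.3]
width: 0.128
finger_force: 59.1
```

Request:
{"method": "play_rows", "body": {"grip": [255,255,255], "slide": [[0,0,0.001],[0,0,0.002],[0,0,0.002]], "dr": [[0,0,0],[0,0,0],[0,0,0]]}}

```text
clock: 10.07
position: [0.5701, 0.2576, 0.1748]
tool_rot: [-0.0, 0.614, 0.789, -0.0]
force: [-0.4, -1.5, -4.1]
width: 0.136
finger_force: 59.1
```

Request:
{"method": "play_rows", "body": {"grip": [255,255,255,255,255], "slide": [[0,0,0.001],[0,0,0.002],[0,0,0.003],[0,0,0.004],[0,0,0.004]], "dr": [[0,0,0],[0,0,0],[0,0,0],[0,0,0],[0,0,0]]}}

```text
clock: 10.48
position: [0.5702, 0.2576, 0.1708]
tool_rot: [-0.0, 0.614, 0.789, -0.0]
force: [-0.8, -2.3, -3.9]
width: 0.132
finger_force: 59.2
```

Request:
{"method": "play_rows", "body": {"grip": [255,255,255,255,255], "slide": [[0,0,0.001],[0,0,0.002],[0,0,0.003],[0,0,0.003],[0,0,0.003]], "dr": [[0,0,0],[0,0,0],[0,0,0],[0,0,0],[0,0,0]]}}

```text
clock: 10.9
position: [0.5702, 0.2576, 0.1679]
tool_rot: [-0.0, 0.614, 0.789, -0.0]
force: [-2.0, -2.7, -3.9]
width: 0.135
finger_force: 59.2
```

Request:
{"method": "play_rows", "body": {"grip": [255,255,255,255,255], "slide": [[-0.0005,-0.0002,0],[-0.0005,-0.0002,0.001],[-0.0005,-0.0002,0.002],[-0.0005,-0.0002,0.003],[-0.0005,-0.0002,0.003]], "dr": [[0,0,0],[0,0,0],[0,0,0],[0,0,0],[0,0,0]]}}

```text
clock: 11.32
position: [0.5702, 0.2574, 0.1648]
tool_rot: [-0.0, 0.614, 0.789, 0.0]
force: [0.4, 0.3, -3.7]
width: 0.131
finger_force: 59.2
```

Request:
{"method": "play_rows", "body": {"grip": [255,255,255,255], "slide": [[0,0,0.0008],[0,0,0.0015],[0,0,0.002],[0,0,0.002]], "dr": [[0,0,0],[0,0,0],[0,0,0],[0,0,0]]}}

```text
clock: 11.65
position: [0.5703, 0.2574, 0.1638]
tool_rot: [0.0, 0.614, 0.789, 0.001]
force: [-1.0, 0.0, 2.5]
width: 0.131
finger_force: 59.9
```

Seated: the vertical force has changed by about +6 N. Releasing.

Request:
{"method": "play_rows", "body": {"grip": [255,255,255,230,215], "slide": [[0,0,0],[0,0,0],[0,0,0],[0,0,0],[0,0,0]], "dr": [[0,0,0],[0,0,0],[0,0,0],[0,0,0],[0,0,0]], "squeeze": 20}}

```text
clock: 12.07
position: [0.5703, 0.2572, 0.163]
tool_rot: [0.0, 0.614, 0.789, 0.0]
force: [0.4, -0.1, 0.1]
width: 0.157
finger_force: 0.1
```

Request:
{"method": "play_rows", "body": {"grip": [205,190,170,150,130], "slide": [[0,0,0],[0,0,0],[0,0,0],[0,0,0],[0,0,0]], "dr": [[0,0,0],[0,0,0],[0,0,0],[0,0,0],[0,0,0]]}}

```text
clock: 12.48
position: [0.5702, 0.2571, 0.1629]
tool_rot: [-0.0, 0.614, 0.789, -0.0]
force: [-0.2, 0.3, -0.1]
width: 0.487
finger_force: 0.0
```

Request:
{"method": "play_rows", "body": {"grip": [120,110,100,100,100], "slide": [[0,0,0],[0,0,0],[0,0,0],[0,0,0],[0,0,0]], "dr": [[0,0,0],[0,0,0],[0,0,0],[0,0,0],[0,0,0]]}}

```text
clock: 12.9
position: [0.5702, 0.2572, 0.1631]
tool_rot: [0.0, 0.614, 0.789, 0.0]
force: [0.0, -0.6, -0.4]
width: 0.609
finger_force: 0.0
```

```bash
python3 - <<'E'
from h import *
s=snap('scene');t=snap('top')
cv2.imwrite('pics/rel.png',np.clip(cv2.resize(s['pixels'][90:250,290:430],None,fx=3.7,fy=3.7,interpolation=cv2.INTER_CUBIC)*1.4,0,255).astype(np.uint8))
P=cloud(s).reshape(-1,3);c=s['pixels'].reshape(-1,3).astype(int)
y=np.deg2rad(14.1);ux=np.array([np.cos(y),np.sin(y)]);uy=np.array([-ux[1],ux[0]])
d=np.c_[(P[:,:2]-[.5423,.2485])@ux,(P[:,:2]-[.5423,.2485])@uy,P[:,2]]
# board face tilt
m=(abs(d[:,1])<.06)&(d[:,0]>.02)&(d[:,0]<.06)&(d[:,2]>.05)&(d[:,2]<.14)
print(m.sum(),'x face',np.median(d[m,0]),'slope dx/dz',np.polyfit(d[m,2],d[m,0],1))
h=cv2.cvtColor(s['pixels'],cv2.COLOR_BGR2HSV).reshape(-1,3)
o=(h[:,0]<14)&(h[:,1]>180)&(h[:,2]>90)&(abs(d[:,1])<.05)&(d[:,2]>.13)&(abs(d[:,0])<.06);print('grip',np.percentile(d[o],[2,50,98],axis=0).round(4))
print(bot.read_state()['force'],bot.read_state()['width'])
E
```

```text
283 x face 0.03391425817337767 slope dx/dz [0.02942529 0.0310064 ]
grip [[ 0.0248 -0.0248  0.1589]
 [ 0.0296 -0.0197  0.197 ]
 [ 0.0352  0.0213  0.2003]]
[-0.74585014 -0.37437067  0.75298941] 0.6096614538193367
```

View pics/rel.png

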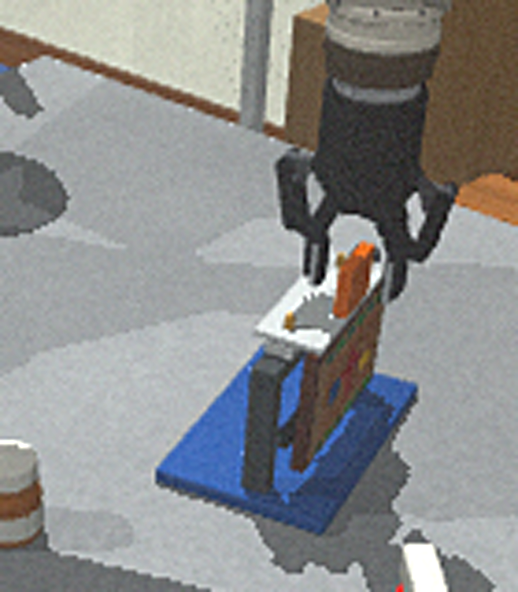

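The panel hangs with a pin through each hole (crop (290,320) and (342,258)), upright and seated. Retreating straight up.

Request:
{"method": "play_rows", "body": {"grip": [100,100,100,100,100], "slide": [[0,0,-0.01],[0,0,-0.03],[0,0,-0.055],[0,0,-0.08],[0,0,-0.105]], "dr": [[0,0,0],[0,0,0],[0,0,0],[0,0,0],[0,0,0]]}}

```text
clock: 13.42
position: [0.5699, 0.257, 0.2701]
tool_rot: [0.0, 0.614, 0.789, 0.0]
force: [0.4, 0.1, 0.4]
width: 0.608
finger_force: 0.0
```

Request:
{"method": "play_rows", "body": {"grip": [100,100,100,100,100], "slide": [[0,0,-0.01],[0,0,-0.02],[0,0,-0.02],[0,0,-0.02],[0,0,-0.02]], "dr": [[0,0,0],[0,0,0],[0,0,0],[0,0,0],[0,0,0]]}}

```text
clock: 13.83
position: [0.5701, 0.2572, 0.2875]
tool_rot: [-0.0, 0.614, 0.789, -0.0]
force: [0.7, -0.3, 0.1]
width: 0.606
finger_force: 0.0
```

```bash
python3 - <<'E'
from h import *
s=snap('scene');P=cloud(s).reshape(-1,3)
y=np.deg2rad(14.1);ux=np.array([np.cos(y),np.sin(y)]);uy=np.array([-ux[1],ux[0]])
d=np.c_[(P[:,:2]-[.5423,.2485])@ux,(P[:,:2]-[.5423,.2485])@uy,P[:,2]]
m=(abs(d[:,1])<.06)&(d[:,0]>.02)&(d[:,0]<.06)&(d[:,2]>.05)&(d[:,2]<.14)
h=cv2.cvtColor(s['pixels'],cv2.COLOR_BGR2HSV).reshape(-1,3)
o=(h[:,0]<14)&(h[:,1]>180)&(h[:,2]>90)&(abs(d[:,1])<.05)&(d[:,2]>.13)&(abs(d[:,0])<.06)
g=np.percentile(d[o],[2,50,98],axis=0);print(np.polyfit(d[m,2],d[m,0],1),g.round(4))
if .19<g[2,2]<.205: print(bot.sign_off())
E
```

```text
[0.02885708 0.03104961] [[ 0.026  -0.0252  0.1574]
 [ 0.0293 -0.0139  0.1976]
 [ 0.0354  0.0226  0.2003]]
the job is handed in; nothing more can be done
None
```

The panel hangs on the stand with both pins through its hanger holes, seated on the pads, upright and released; the job is handed in at about 14 s, though the sign-off returned no verdict.

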